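# Set the rolling mill's star wheel to its start mark

## Robot

A 7-joint arm with a two-finger parallel gripper is mounted at the origin on the work surface. World frame = base frame: x ahead of the robot, y to its left, z up, the work surface at z = 0. Lengths are in mm, angles in rad, forces in N, time in s.
With the tool pointing down it reaches from about 425 to 825 mm from the base axis. Payload 3.6 kg.
Tool frame: the origin (TCP) lies midway between the tips of the shut fingers; the grasp point (between the pads) lies 19 mm behind it; z points along the fingers, y is the direction in which the jaws open and shut (so a half turn about z gives the same grasp; the last joint's range is limited). The gripper opens to 85 mm and grips with 20 to 120 N. Pads are 22 mm wide; open, the fingers measure 114 mm over their backs; the gripper's body (76 mm by 85 mm) begins 54 mm behind the grasp point. The pads swing forward as they close: fully open they stand 13 mm farther back than shut.
Start: joints at [-1.345, 0.615, -0.013, 1.423, 0.008, 1.103, -0.04], TCP at [162.543, 629.319, 231.297] pointing down, gripper open.
Joint ranges: [-3.12, 3.12], [-0.3, 2.06], [-1.34, 1.32], [0.26, 2.42], [-1.36, 4.5], [0.01, 1.98], [-2.84, 2.84]. Speed limits (rad/s): [2.79, 2.79, 3.14, 3.14, 3.14, 3.14, 3.14].

## Interface

Orientations are given as a 3x3 rotation matrix whose columns are the frame's x, y, z axes.
In Python, from station import r gives the robot as it stands.
- The arm moves only by the tool servo_tool, never from a script. Its argument "series" is a list that holds one entry, the list of rows, each a list of 7 numbers: the turn, a rotation vector about the tool's x, y, z in units of 5 degrees (1.0 is 5 degrees), then the shift along the tool's x, y, z in units of 60 mm (1.0 is 60 mm), then the gripper's target within -1 to 1 (shut at 1, half-way at 0, fully open at -1). In form: [[[rx, ry, rz, x, y, z, jaw], ...]]. A call has 1 to 5 rows; each row shifts and turns the pose as measured when the row begins, along the tool's axes as they then stand; what a row does not reach is not made up. A row lasts 1/8 s, in which the tool goes at most 62.5 mm and 10.7 degrees, less where a joint would pass 70% of its speed; a pose out of reach is approached as far as the arm can. A call is refused whole if a number of a shift passes 1 or a number of a turn 1, either way. A call with a gripper value outside its range is refused whole. The fingers move at their own pace and stop on an object; "grip_force" is the grip in N (left out, the last holds). Time passes only in rows, so rows that do not move let the fingers close. It gives the time, the measured TCP pose, the force and the opening at its end, in the units of the state.
- r.get_obs(): the state, without advancing time (a new reading comes with each control period).
- r.get_image(name): name is "side" or "top" or "wrist"; returns the picture (384x512x3 uint8, blue, green, red); there is no depth.
- r.calibration(name): a dict with "fx", "fy", "cx", "cy" (pixels), "k1" (the pictures are not rectified: a ray, as slopes to the right and down, at radius r is drawn at 1 + k1 r^2 times it, then the intrinsics apply), "rvec" (rotation vector, rad) and "tvec" (3), from world to camera coordinates, as OpenCV has them. Camera axes: x right, y down, z forward; pixel columns grow to the right and rows downward; lengths in mm; the calibration is good to about 2 mm. A picture is of the moment at which its call begins: read the wrist's pose just before it. calibration takes no time and is no camera call; for the wrist camera it gives the pose at the moment of the call.
- r.job_done(): hands the job in, once; it reports no verdict.
The state is a dict: "time": time; "qpos": joint angles; "qvel": joint speeds; "tau": joint torques, N m; "tcp_pos": TCP position; "tool_rot": TCP orientation; "wrist_force": force on the tool from outside, world axes, zero at the start; "ft_torque": the same for the moment, N m; "finger_gap": finger opening in mm.
Only numpy, scipy, OpenCV 4.12 (cv2) and the standard library are available. Lean on these libraries where they do the work, as an engineer would, in place of code of your own. Each camera call takes 0.05 s, during which the arm holds its last target.

## Task

Bring the pattern rolling mill to its starting position: gently push its star wheel round by the spokes, one after another, until the spoke with the ball on its end points straight up, then let go and back away. Leave everything else on the bench where it stands.

Things in the scene. Friction and masses are not known exactly. Their poses are not given: they have to be found in the camera images.
- mill: small fixed rolling mill of grey-painted and bare steel, up to 193 mm high. Its origin lies on the bench surface, directly under the centre of its star wheel. Its x axis is the wheel's axle, level, pointing from the mill out through the wheel (away from the robot, give or take 20 degrees); z is up. The mill's frames and rollers lie between 48 and 220 mm from the wheel's plane on the -x side, at most 75 mm either side of the axle.
- hub (a point): centre of the star wheel: 160 mm above the bench, in the wheel's plane; axes as the mill's, they do not turn with the wheel. The upright wheel has no rim: hub 60 mm across and 32 mm thick, with five equal straight steel spokes 72 degrees apart, each a round bar of 16 mm diameter with a rounded end 130 mm from the centre. Exactly one spoke also carries a ball.
- ball (a point): centre of the steel ball (44 mm diameter) on the end of the one marked spoke, 122 mm from the wheel's centre; it turns with the wheel, and its z axis points outwards along that spoke.
- wheel (a joint): turn of the wheel in radians: 0 (or any whole turn) when the ball spoke points straight up; grows anticlockwise as seen from beyond the mill looking back at the robot, so at value q the ball lies in the mill's frame at y = -0.122 sin q, z = 0.160 + 0.122 cos q. The wheel turns freely both ways past whole turns, with a steady drag of 0.25 N m (about 2.5 N at 100 mm); it stays where it is left and does not coast.
- jar: bystander, leave alone: closed glass jar, 80 mm across, 85 tall; origin under its centre
- block: bystander, leave alone: steel bench block, 75 x 75 x 24 mm; origin under its centre
- signet: bystander, leave alone: small brass ring, 25 mm across, lying on the bench block; origin under its centre
- mandrel: bystander, leave alone: upright tapered ring stand, 152 mm tall, foot 68 mm across; origin under its centre
- hammer: bystander, leave alone: hammer lying down, 220 mm long; origin under its centre (near mid-length)
- pliers: bystander, leave alone: pliers lying down, about 160 mm long; origin under its centre (near mid-length)
- tin: bystander, leave alone: aluminium tin, 60 mm across, 50 tall; origin under its centre

How it is judged (in metres and radians):
On the way, in this order (a step that is already met when the one before it is completed fails the run):
1. the wheel is pushed with the fingers (contact force between the fingers and wheel above 0.5 N), for 0.05 s.
2. the ball spoke points straight up (angle between ball's own z axis and vertical below 0.09 rad), for 0.2 s.
At the end, for the whole second after the job is handed in: The ball spoke points straight up within 0.09 rad (5 degrees), the wheel is still, and the bystanders stand where they were (within 30 mm) (angle between ball's own z axis and vertical below 0.09 rad and velocity of joint wheel between -0.05 and 0.05 rad/s); the robot touches nothing.
It fails at once if a bystander is moved or lifted (more than 30 mm) (distance of any of jar, block, signet, mandrel, hammer, pliers, tin from where it was at the start of the episode above 0.03 m).
It fails at once if the wheel is gripped or pushed hard (over 40 N) (contact force between the fingers and wheel above 40 N).
It also fails if it takes over 61 s, if anything falls off the work surface, if the arm or the gripper's body presses on something with over 40 N, if the wrist force passes 120 N, or if a joint passes its speed limit or range.

## Working session

There is one attempt and no reset: what is moved stays moved. The work goes in short steps, Python scripts to look and compute and a tool call to move; the robot and the scene stay as the last step left them, time stands still between calls to the robot, and variables do not carry over. Pictures are saved under pics/ and viewed, and the job is handed in when it is done.

Besides the shell and the picture viewer there is one more tool, called after "Request:" as a command line: name --argument value ..., lists and objects as JSON in quotes. servo_tool: Moves the arm, as the interface text tells. Its arguments: {"type":"object","properties":{"series":{"type":"array","items":{"type":"array","items":{"type":"array","items":{"type":"number"}}}},"grip_force":{"type":"number"}},"required":["series"]}

```bash
ls; mkdir -p pics; python3 - <<'E'
from station import r
import cv2
o=r.get_obs(); print(o['time'],o['tcp_pos'],o['tool_rot'])
for n in ("side","top","wrist"):
    cv2.imwrite(f"pics/{n}0.png",r.get_image(n)); print(n,r.calibration(n))
E
```

```text
pics
0.0 [162.35082312 628.59249693 230.1110252 ] [[-9.68236584e-01  2.50034993e-01 -6.48282763e-04]
 [ 2.50035833e-01  9.68233271e-01 -2.53263307e-03]
 [-5.55795046e-06 -2.61428191e-03 -9.99996583e-01]]
side {'fx': 400.2713235033281, 'fy': 400.2713235033281, 'cx': 268.3142114345863, 'cy': 192.9943629661952, 'k1': -0.07610396987385074, 'rvec': array([ 2.13686349, -0.17224302,  0.11401392]), 'tvec': array([-595.1710262 ,  205.80811369,  834.69396284])}
top {'fx': 427.3658814209352, 'fy': 427.3658814209352, 'cx': 257.74926946064676, 'cy': 193.93252879048805, 'k1': -0.09140483509031642, 'rvec': array([ 2.11839081, -2.14310278,  0.15004863]), 'tvec': array([ 28.91995509, 622.00019658, 987.4188899 ])}
wrist {'fx': 301.1152620086745, 'fy': 301.1152620086745, 'cx': 252.47176334468764, 'cy': 192.254159683804, 'k1': -0.037315607712531736, 'rvec': array([-2.30734775, -1.78930307, -0.24064402]), 'tvec': array([-649.8776687 ,  -34.43696384,  378.39043883])}
```

View pics/side0.png

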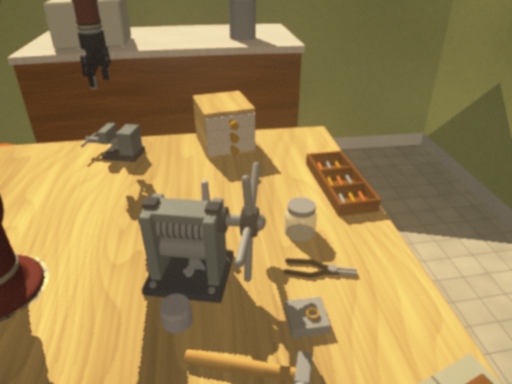

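View pics/top0.png

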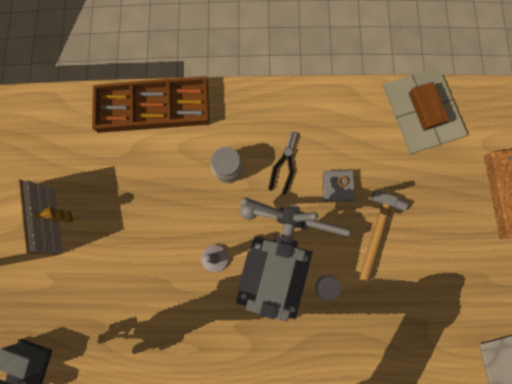

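View pics/wrist0.png

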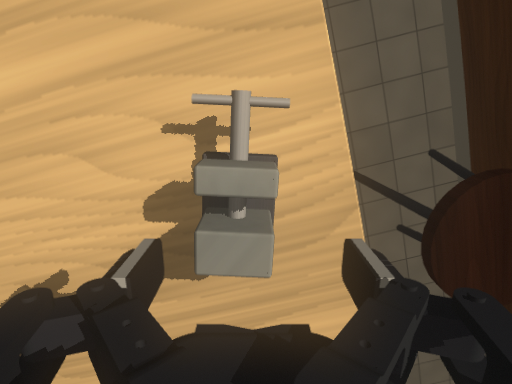

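```bash
python3 - <<'E'
import cv2
s=cv2.imread("pics/side0.png")[150:310,120:340]; cv2.imwrite("pics/s0z.png",cv2.resize(s,None,fx=3.6,fy=3.6,interpolation=cv2.INTER_CUBIC))
s=cv2.imread("pics/top0.png")[120:330,190:420]; cv2.imwrite("pics/t0z.png",cv2.resize(s,None,fx=2.8,fy=2.8,interpolation=cv2.INTER_CUBIC))
E
cat > h.py <<'E'
import cv2,numpy as np
from station import r
def ray(n,uv,cal=None):
    c=cal or r.calibration(n)
    d=np.array([(uv[0]-c['cx'])/c['fx'],(uv[1]-c['cy'])/c['fy']]); rr=np.linalg.norm(d); q=rr
    for _ in range(20): q=rr/(1+c['k1']*q*q)
    d=d*(q/rr) if rr>0 else d
    R=cv2.Rodrigues(np.array(c['rvec']))[0]; t=np.array(c['tvec'])
    v=R.T@np.array([d[0],d[1],1.]); return -R.T@t, v/np.linalg.norm(v)
def onz(n,uv,z,cal=None):
    o,v=ray(n,uv,cal); return o+v*(z-o[2])/v[2]
def tri(*obs):
    A=np.zeros((3,3));b=np.zeros(3);L=[]
    for n,uv in obs:
        o,v=ray(n,uv); P=np.eye(3)-np.outer(v,v); A+=P;b+=P@o; L.append((o,P))
    p=np.linalg.solve(A,b); return p,[np.linalg.norm(P@(p-o)) for o,P in L]
def proj(n,p,cal=None):
    c=cal or r.calibration(n)
    R=cv2.Rodrigues(np.array(c['rvec']))[0]; q=R@np.array(p,float)+np.array(c['tvec'])
    x,y=q[0]/q[2],q[1]/q[2]; k=1+c['k1']*(x*x+y*y)
    return c['fx']*x*k+c['cx'],c['fy']*y*k+c['cy']
E
```

```text
(no output)
```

View pics/s0z.png

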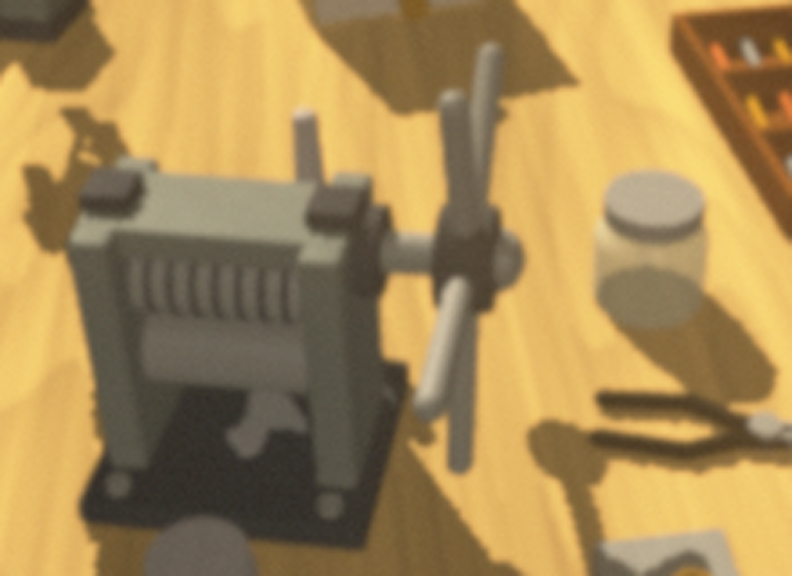

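View pics/t0z.png

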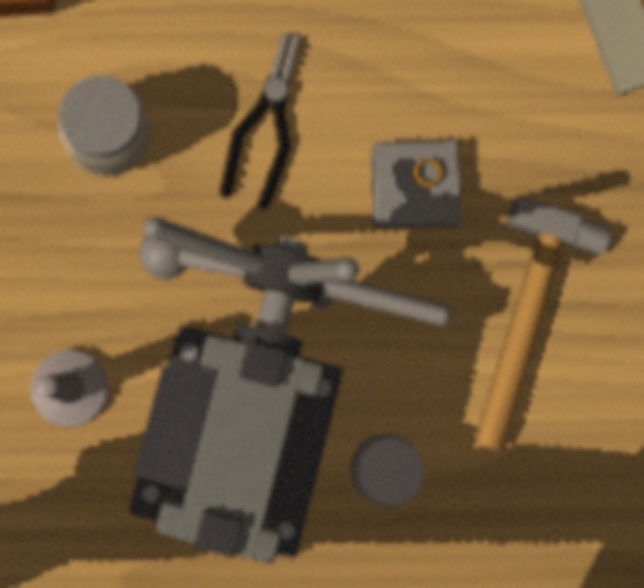

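```bash
python3 - <<'E'
from h import *
t=lambda x,y:("top",(190+x/2.8,120+y/2.8)); s=lambda x,y:("side",(120+x/3.6,150+y/3.6))
print(ray("side",(256,192)),ray("top",(256,192)))
for a,b in [((350,269),(452,97)),((152,226),(490,50)),((350,269),(490,50)),((152,226),(452,97)),((444,317),(428,405)),((444,317),(460,468)),((285,272),(465,258))]:
    p,e=tri(t(*a),s(*b)); print(a,b,p.round(1),np.round(e,1))
for z in (160,130,100,80): print(z,onz(*t(162,257),z).round(1))
for nm,a,z in [("jar",(102,115),85),("mandreltip",(45,385),152),("mandbase",(68,390),10),("plA",(290,40),5),("plB",(228,190),5),("plC",(265,203),5),("blk",(415,185),24),("tin",(388,470),50),("ham head",(560,225),15),("hamend",(488,445),12)]: print(nm,onz(*t(*a),z).round(0))
E
```

```text
(array([ 478.56226453, -681.13109905,  632.72278808]), array([ 0.11875262,  0.83425719, -0.53843547])) (array([ 458.69991247,    4.28794275, 1073.44896307]), array([ 0.16226026,  0.02082844, -0.98652815]))
(350, 269) (452, 97) [543.4 -88.3 282.5] [1.4 1.4]
(152, 226) (490, 50) [581.   45.4 233.1] [1.3 1.3]
(350, 269) (490, 50) [551.6 -86.7 305. ] [11.9 11.9]
(152, 226) (452, 97) [571.8  47.2 204.1] [11.9 11.9]
(444, 317) (428, 405) [ 519.  -172.5  164.5] [2.1 2.1]
(444, 317) (460, 468) [ 527.1 -179.9  128.1] [7.8 7.8]
(285, 272) (465, 258) [553.8 -52.7 159.1] [0.4 0.4]
160 [566.   41.5 160. ]
130 [569.6  42.7 130. ]
100 [573.1  44.  100. ]
80 [575.4  44.8  80. ]
jar [697.  95.  85.]
mandreltip [469. 132. 152.]
mandbase [466. 132.  10.]
plA [785. -72.   5.]
plB [645. -12.   5.]
plC [632. -46.   5.]
blk [ 644. -179.   24.]
tin [ 396. -143.   50.]
ham head [ 607. -310.   15.]
hamend [ 414. -237.   12.]
```

Request:
servo_tool --series '[[[0, 0, 0, 0, 0, -0.8, 1], [0, 0, 0, 0, 0, -0.8, 1], [0, 0, 0, -0.2, -0.2, -0.8, 1], [0, 0, 0, -0.7, -0.7, 0, 1], [0, 0, 0, -0.7, -0.7, 0, 1]]]'

```text
time: 0.78
tcp_pos: [229.1, 512.5, 374.9]
tool_rot: [[-0.971, 0.24, -0.004], [0.24, 0.971, -0.008], [0.002, -0.009, -1.0]]
wrist_force: [1.1, -0.1, -0.3]
finger_gap: 0.2
```

Request:
servo_tool --series '[[[0, 0, 0, -0.7, -0.7, 0, 1], [0, 0, 0, -0.7, -0.7, 0, 1], [0, 0, 0, -0.7, -0.7, 0, 1], [0, 0, 0, -0.7, -0.7, 0, 1], [0, 0, 0, -0.7, -0.7, 0, 1]]]'

```text
time: 1.4
tcp_pos: [386.0, 248.7, 376.1]
tool_rot: [[-0.971, 0.24, -0.003], [0.24, 0.971, -0.008], [0.001, -0.008, -1.0]]
wrist_force: [0.6, 0.8, -0.7]
finger_gap: -0.1
```

Request:
servo_tool --series '[[[0, 0, 0, -0.7, -0.7, 0, 1], [0, 0, 0, -0.7, -0.7, 0, 1], [0, 0, 0, -0.7, -0.7, 0, 1], [0, 0, 0, -0.5, -0.5, 0, 1], [0, 0, 0, 0, 0, 0, 1]]]'

```text
time: 2.02
tcp_pos: [503.3, 47.2, 376.6]
tool_rot: [[-0.968, 0.249, -0.003], [0.249, 0.968, -0.01], [0.0, -0.01, -1.0]]
wrist_force: [-0.5, 0.1, 0.8]
finger_gap: -0.3
```

```bash
python3 - <<'E'
from h import *
o=r.get_obs(); print(o['tcp_pos'])
c=r.calibration("wrist"); cv2.imwrite("pics/w1.png",r.get_image("wrist"))
print(ray("wrist",(256,192),c))
# predicted ball/hub for the estimate
H=np.array([552.5,-54.5,160]); ya=np.radians(-15); Y=np.array([-np.sin(ya),np.cos(ya),0])
for a in (126.6,54.6,-17.4,-89.4,-161.4):
    p=H+122*(np.sin(np.radians(a))*Y+np.cos(np.radians(a))*np.array([0,0,1])); print(a,p.round(0),[np.round(proj(n,p,c if n=="wrist" else None),0) for n in("side","top","wrist")])
E
```

```text
[503.26949553  47.19140005 376.58004194]
(array([438.17445254,  65.77218672, 519.90399414]), array([ 0.25607984, -0.06237511, -0.9646411 ]))
126.6 [578.  40.  87.] [array([255., 222.]), array([250., 210.]), array([262., 207.])]
54.6 [578.  42. 231.] [array([254., 166.]), array([246., 202.]), array([266., 249.])]
-17.4 [543. -90. 276.] [array([245., 181.]), array([315., 216.]), array([119., 269.])]
-89.4 [ 521. -172.  161.] [array([239., 264.]), array([348., 231.]), array([ 92., 222.])]
-161.4 [542. -92.  44.] [array([247., 279.]), array([305., 226.]), array([178., 198.])]
```

View pics/w1.png

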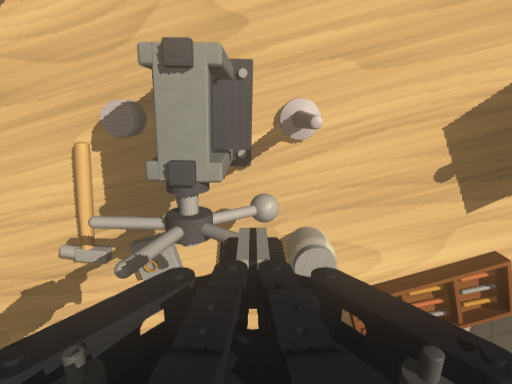

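Request:
servo_tool --series '[[[0, 0, 0, -0.6, -0.6, 0, 1], [0, 0, 0, -0.6, -0.6, 0, 1], [0, 0, 0, 0, 0, 0, 1], [0, 0, 0, 0, 0, 0.4, 1], [0, 0, 0, 0, 0, 0, 1]]]'

```text
time: 2.7
tcp_pos: [554.4, -27.8, 351.3]
tool_rot: [[-0.974, 0.228, -0.007], [0.228, 0.974, 0.0], [0.007, -0.001, -1.0]]
wrist_force: [0.3, -0.0, 0.1]
finger_gap: -0.1
```

Request:
servo_tool --series '[[[0, 0, 0, -0.08, -0.22, 0, 1], [0, 0, 0, 0, 0, 0.6, 1], [0, 0, 0, 0, 0, 0.6, 1], [0, 0, 0, 0, 0, 0.5, 1], [0, 0, 0, 0, 0, 0, 1]]]'

```text
time: 3.32
tcp_pos: [558.7, -41.2, 253.0]
tool_rot: [[-0.975, 0.222, 0.005], [0.222, 0.975, 0.001], [-0.004, 0.002, -1.0]]
wrist_force: [0.3, -0.1, 0.9]
finger_gap: -0.0
```

Request:
servo_tool --series '[[[0, 0, 0, 0, -0.05, 0.2, 1], [0, 0, 0, 0, -0.1, 0.1, 1], [0, 0, 0, 0, -0.12, 0, 1], [0, 0, 0, 0, -0.15, 0, 1], [0, 0, 0, 0, -0.15, 0, 1]]]'

```text
time: 3.95
tcp_pos: [554.9, -72.4, 238.8]
tool_rot: [[-0.976, 0.218, 0.016], [0.218, 0.976, 0.007], [-0.014, 0.01, -1.0]]
wrist_force: [1.7, 5.4, -1.6]
finger_gap: 0.1
```

Request:
servo_tool --series '[[[0, 0, 0, 0, -0.18, 0, 1], [0, 0, 0, 0, -0.18, 0.03, 1], [0, 0, 0, 0, -0.18, 0.03, 1], [0, 0, 0, 0, -0.18, 0, 1], [0, 0, 0, 0, 0, 0, 1]]]'

```text
time: 4.58
tcp_pos: [546.6, -116.5, 235.5]
tool_rot: [[-0.976, 0.218, 0.02], [0.218, 0.976, 0.009], [-0.018, 0.013, -1.0]]
wrist_force: [0.9, 2.5, 0.6]
finger_gap: -0.1
```

```bash
python3 - <<'E'
from h import *
c=r.calibration("wrist"); cv2.imwrite("pics/w2.png",r.get_image("wrist"))
s=r.get_image("side")[120:320,130:340]; cv2.imwrite("pics/s2.png",cv2.resize(s,None,fx=2.8,fy=2.8,interpolation=cv2.INTER_CUBIC))
E
```

```text
(no output)
```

View pics/s2.png

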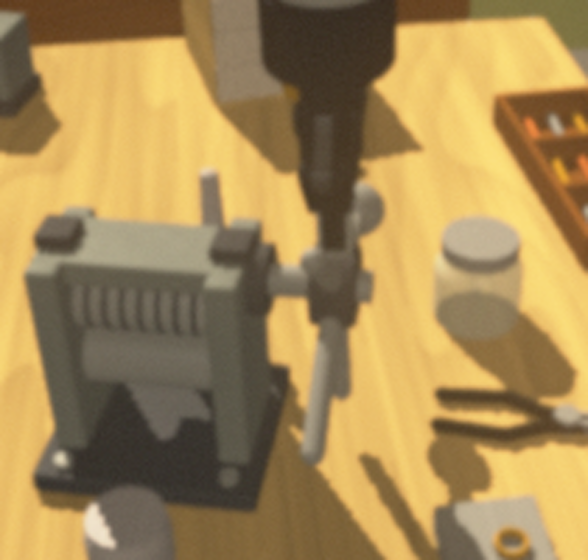

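View pics/w2.png

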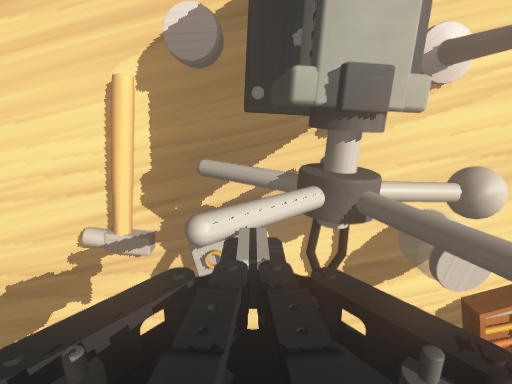

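```bash
cat >> h.py <<'E'
H=np.array([552.5,-54.5,160]); ya=np.radians(-15); Y=np.array([-np.sin(ya),np.cos(ya),0]);X=np.array([np.cos(ya),np.sin(ya),0])
def angs(n,uv):
    o,v=ray(n,uv); p=o+v*((H-o)@X)/(v@X)-H; return p.round(1),np.degrees(np.arctan2(p@Y,p[2])),np.hypot(p@Y,p[2])
E
python3 - <<'E'
from h import *
print(angs("wrist",(478,192)),angs("wrist",(205,228)))
for a in range(60,120,6):
    p=H+122*(np.sin(np.radians(a))*Y+np.cos(np.radians(a))*np.array([0,0,1])); print(a,np.round(proj("side",p),1),np.round(proj("wrist",p),1))
o=r.get_obs();d=o['tcp_pos']-H;print(d@X,d@Y,d[2])
E
```

```text
(array([ 32.8, 122.5, -13.2]), np.float64(95.9351094625819), np.float64(127.53968857961208)) (array([-21.8, -81.5,  79.3]), np.float64(-46.790261860107684), np.float64(115.75967683833538))
60 [254.8 168.6] [533.8 225.9]
66 [255.1 172. ] [526.3 219.2]
72 [255.4 175.7] [517.3 212.9]
78 [255.6 179.9] [507. 207.]
84 [255.7 184.3] [496.  201.5]
90 [255.8 189.1] [484.2 196.5]
96 [255.8 194.1] [472.1 191.9]
102 [255.7 199.3] [459.7 187.7]
108 [255.5 204.6] [447.1 183.9]
114 [255.3 210.1] [434.5 180.4]
10.201856170424552 -60.91360756931667 75.46575489012145
```

Request:
servo_tool --series '[[[0, 0, 0, 0, -0.06, 0.12, 1], [0, 0, 0, 0, -0.08, 0.14, 1], [0, 0, 0, 0, -0.06, 0.12, 1], [0, 0, 0, 0, 0, 0, 1], [0, 0, 0, 0, 0.1, -0.5, 1]]]'

```text
time: 5.3
tcp_pos: [543.2, -125.7, 239.8]
tool_rot: [[-0.976, 0.219, 0.015], [0.219, 0.976, 0.004], [-0.013, 0.007, -1.0]]
wrist_force: [-0.3, 0.7, 0.3]
finger_gap: 0.1
```

```bash
python3 - <<'E'
from h import *
o=r.get_obs();d=o['tcp_pos']-H;print(d@X,d@Y,d[2])
cv2.imwrite("pics/w3.png",r.get_image("wrist"))
for a in range(66,120,6):
    p=H+122*(np.sin(np.radians(a))*Y+np.cos(np.radians(a))*np.array([0,0,1])); print(a,np.round(proj("wrist",p),1))
E
```

```text
9.393439318413266 -71.16697249753001 79.76286562113637
66 [528.7 210.9]
72 [520.  205.2]
78 [510.1 199.9]
84 [499.3 194.9]
90 [487.9 190.2]
96 [476.1 186. ]
102 [464.  182.1]
108 [451.7 178.5]
114 [439.3 175.3]
```

View pics/w3.png

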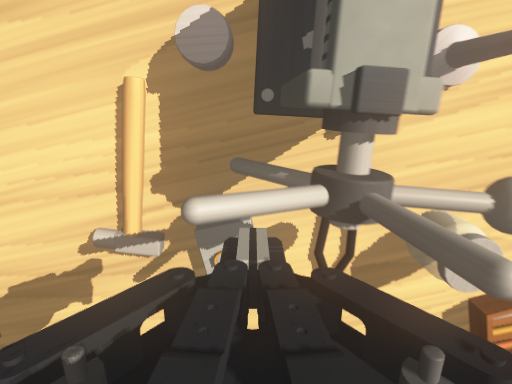

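Request:
servo_tool --series '[[[0, 0, 0, 0, 0, -0.9, 1], [0, 0, 0, 0, 0, -0.6, 1], [0, 0, 0, 0.1, 0.7, 0, 1], [0, 0, 0, 0.1, 0.8, 0, 1], [0, 0, 0, 0, 0.8, 0, 1]]]'

```text
time: 5.98
tcp_pos: [557.8, 8.4, 334.2]
tool_rot: [[-0.973, 0.229, 0.011], [0.229, 0.973, -0.001], [-0.011, 0.002, -1.0]]
wrist_force: [0.5, -1.3, 0.6]
finger_gap: -0.1
```

```bash
python3 - <<'E'
from h import *
o=r.get_obs();d=o['tcp_pos']-H;print(d@X,d@Y,d[2])
s=r.get_image("side")[120:320,130:340]; cv2.imwrite("pics/s4.png",cv2.resize(s,None,fx=2.8,fy=2.8,interpolation=cv2.INTER_CUBIC))
E
```

```text
-11.191027927287784 62.15988549710366 174.16057119574918
```

View pics/s4.png

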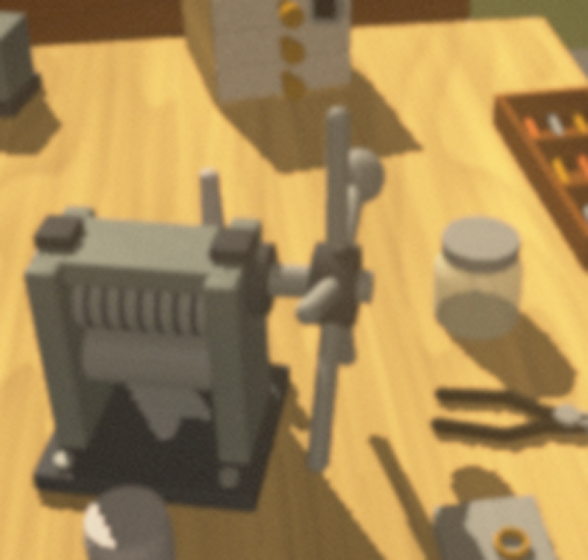

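Request:
servo_tool --series '[[[0, 0, 0, -0.25, 0, 0.3, 1], [0, 0, 0, 0, 0, 0.6, 1], [0, 0, 0, 0, 0, 0.6, 1], [0, 0, 0, 0, 0, 0, 1], [0, 0, 0, 0, -0.1, 0, 1]]]'

```text
time: 6.65
tcp_pos: [570.3, 13.0, 237.7]
tool_rot: [[-0.978, 0.208, 0.0], [0.208, 0.978, 0.006], [0.001, 0.006, -1.0]]
wrist_force: [0.4, -0.0, 0.1]
finger_gap: 0.0
```

```bash
python3 - <<'E'
from h import *
o=r.get_obs();d=o['tcp_pos']-H;print(d@X,d@Y,d[2],o['wrist_force'])
E
```

```text
-0.3136618186883915 69.78525701856366 77.67413027037381 [ 0.40909047 -0.03986786  0.0793958 ]
```

Request:
servo_tool --series '[[[0, 0, 0.3, 0, -0.2, 0, 1], [0, 0, 0.3, 0, -0.2, 0, 1], [0, 0, 0, 0, -0.16, 0, 1], [0, 0, 0, 0, -0.16, 0, 1], [0, 0, 0, 0, -0.18, 0, 1]]]'

```text
time: 7.28
tcp_pos: [560.2, -38.6, 244.8]
tool_rot: [[-0.966, 0.26, 0.014], [0.26, 0.966, 0.014], [-0.01, 0.017, -1.0]]
wrist_force: [1.6, 2.6, 1.8]
finger_gap: -0.6
```

Request:
servo_tool --series '[[[0, 0, 0, 0, -0.2, 0, 1], [0, 0, 0, 0, -0.2, 0, 1], [0, 0, 0, 0, -0.2, 0, 1], [0, 0, 0, 0, -0.2, 0, 1], [0, 0, 0, 0, 0, 0, 1]]]'

```text
time: 7.9
tcp_pos: [545.5, -88.5, 242.1]
tool_rot: [[-0.965, 0.261, 0.011], [0.261, 0.965, 0.015], [-0.006, 0.018, -1.0]]
wrist_force: [0.5, 1.4, -0.9]
finger_gap: 0.3
```

```bash
python3 - <<'E'
from h import *
o=r.get_obs();d=o['tcp_pos']-H;print(d@X,d@Y,d[2],o['wrist_force'])
cv2.imwrite("pics/w5.png",r.get_image("wrist"))
s=r.get_image("side")[120:320,130:340]; cv2.imwrite("pics/s5.png",cv2.resize(s,None,fx=2.8,fy=2.8,interpolation=cv2.INTER_CUBIC))
E
```

```text
2.0720348955326857 -34.59726827911658 82.06148992524831 [ 0.541496    1.41131868 -0.88865893]
```

View pics/s5.png

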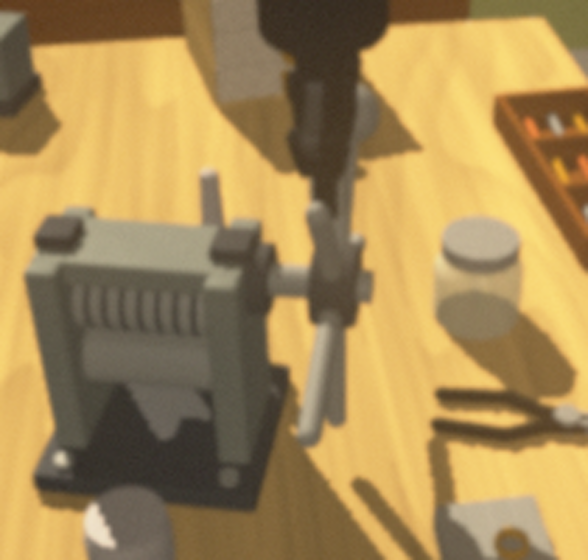

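View pics/w5.png

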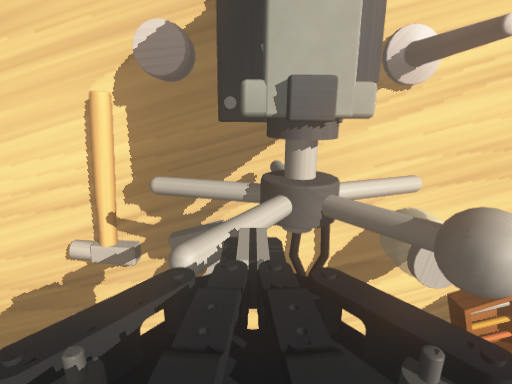

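Request:
servo_tool --series '[[[0, 0, 0, 0, -0.14, 0.07, 1], [0, 0, 0, 0, -0.14, 0.08, 1], [0, 0, 0, 0, -0.12, 0.1, 1], [0, 0, 0, 0, -0.1, 0.11, 1], [0, 0, 0, 0, 0, 0, 1]]]'

```text
time: 8.62
tcp_pos: [538.0, -116.9, 218.8]
tool_rot: [[-0.966, 0.258, 0.011], [0.259, 0.966, 0.017], [-0.006, 0.019, -1.0]]
wrist_force: [0.5, 1.0, 0.2]
finger_gap: -0.0
```

```bash
python3 - <<'E'
from h import *
o=r.get_obs();d=o['tcp_pos']-H;print(d@X,d@Y,d[2],o['wrist_force'])
s=r.get_image("top")[120:330,190:420]; cv2.imwrite("pics/t6.png",cv2.resize(s,None,fx=2.8,fy=2.8,interpolation=cv2.INTER_CUBIC))
s=r.get_image("side")[120:320,130:340]; cv2.imwrite("pics/s6.png",cv2.resize(s,None,fx=2.8,fy=2.8,interpolation=cv2.INTER_CUBIC))
for a in range(0,42,6):
    p=H+122*(np.sin(np.radians(a))*Y+np.cos(np.radians(a))*np.array([0,0,1])); print(a,(2.8*(np.array(proj("side",p))-(130,120))).round(),(2.8*(np.array(proj("top",p))-(190,120))).round())
E
```

```text
2.1401226240137774 -64.07535713291448 58.80850049041814 [0.54867437 1.01647895 0.17660127]
0 [329. 133.] [299. 254.]
6 [332. 124.] [280. 250.]
12 [334. 118.] [262. 245.]
18 [337. 114.] [244. 241.]
24 [339. 111.] [226. 238.]
30 [341. 111.] [210. 235.]
36 [343. 113.] [195. 233.]
```

View pics/s6.png

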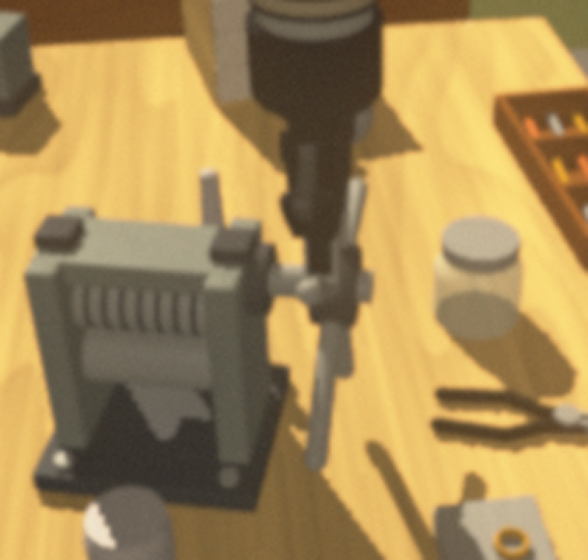

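View pics/t6.png

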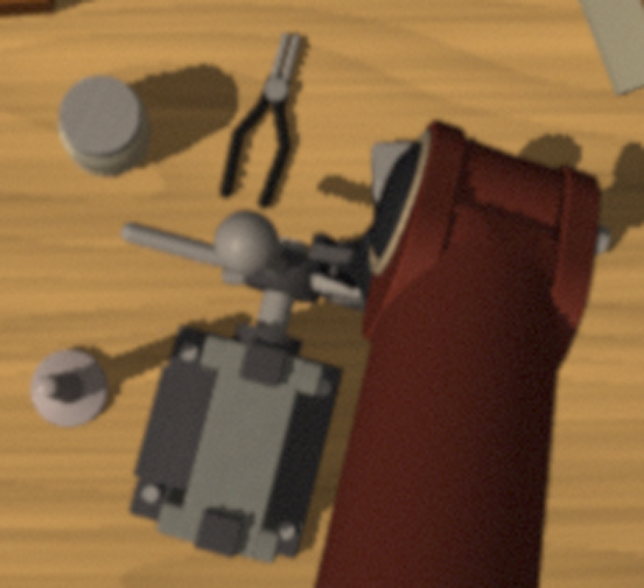

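Request:
servo_tool --series '[[[0, 0, 0, 0, -0.06, 0.1, 1], [0, 0, 0, 0, -0.06, 0.1, 1], [0, 0, 0, 0, 0, 0, 1]]]'

```text
time: 9.1
tcp_pos: [536.0, -125.3, 206.9]
tool_rot: [[-0.966, 0.259, 0.012], [0.259, 0.966, 0.015], [-0.007, 0.017, -1.0]]
wrist_force: [-0.3, 0.6, 0.3]
finger_gap: 0.3
```

```bash
python3 - <<'E'
from h import *
o=r.get_obs();d=o['tcp_pos']-H;print(d@X,d@Y,d[2],o['wrist_force'])
s=r.get_image("top")[160:260,210:350]; cv2.imwrite("pics/t7.png",cv2.resize(s,None,fx=5,fy=5,interpolation=cv2.INTER_CUBIC))
for a in range(-6,24,3):
    p=H+122*(np.sin(np.radians(a))*Y+np.cos(np.radians(a))*np.array([0,0,1])); print(a,(5*(np.array(proj("top",p))-(210,160))).round())
E
```

```text
2.4080084257717385 -72.63826519012068 46.87475443273647 [-0.3302516   0.55305035  0.33675778]
-6 [467. 262.]
-3 [450. 258.]
0 [434. 254.]
3 [417. 250.]
6 [400. 246.]
9 [384. 242.]
12 [367. 238.]
15 [351. 234.]
18 [335. 231.]
21 [319. 228.]
```

View pics/t7.png

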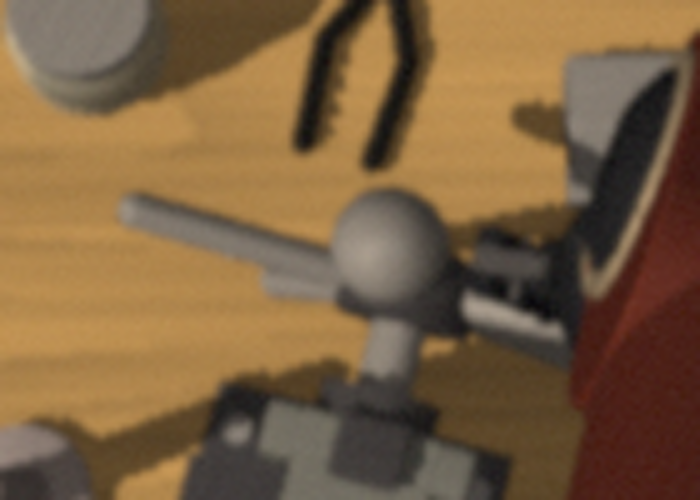

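Request:
servo_tool --series '[[[0, 0, 0, 0, -0.05, 0.08, 1], [0, 0, 0, 0, -0.04, 0.08, 1], [0, 0, 0, 0, 0, 0, 1]]]'

```text
time: 9.52
tcp_pos: [534.8, -130.4, 197.1]
tool_rot: [[-0.966, 0.258, 0.012], [0.258, 0.966, 0.015], [-0.008, 0.017, -1.0]]
wrist_force: [-1.7, 1.1, 1.9]
finger_gap: 0.1
```

```bash
python3 - <<'E'
from h import *
o=r.get_obs();d=o['tcp_pos']-H;print(d@X,d@Y,d[2],o['wrist_force'])
s=r.get_image("top")[160:260,210:350]; cv2.imwrite("pics/t8.png",cv2.resize(s,None,fx=5,fy=5,interpolation=cv2.INTER_CUBIC))
E
```

```text
2.528778907677271 -77.88552569668684 37.1070904832624 [-1.7198001   1.06385652  1.89041318]
```

View pics/t8.png

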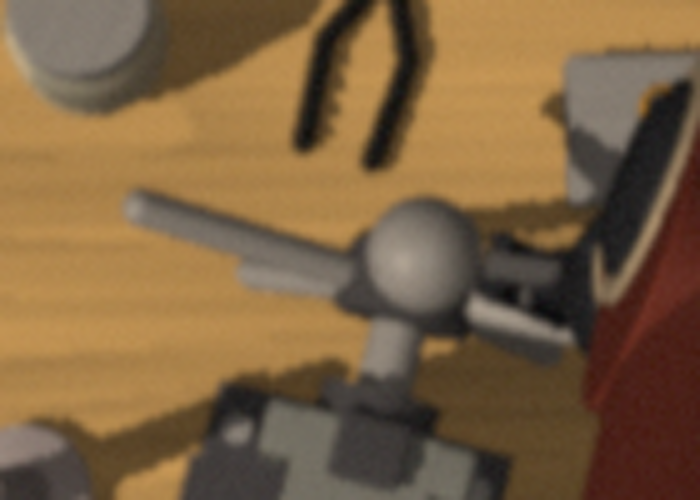

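Request:
servo_tool --series '[[[0, 0, 0, 0, -0.02, 0.05, 1], [0, 0, 0, 0, 0, 0, 1], [0, 0, 0, 0, 0, -0.3, 1], [0, 0, 0, 0, -0.3, -0.8, 1], [0, 0, 0, 0, -0.3, -0.8, 1]]]'

```text
time: 10.2
tcp_pos: [522.2, -167.4, 307.6]
tool_rot: [[-0.967, 0.256, 0.004], [0.256, 0.967, 0.017], [0.001, 0.017, -1.0]]
wrist_force: [1.7, 0.2, -0.6]
finger_gap: 0.2
```

Request:
servo_tool --series '[[[0, 0, 0, 0.2, -0.5, -0.8, 1], [0, 0, 0, 0.3, -0.9, -0.3, 1], [0, 0, 0, 0.5, -0.8, 0, 1], [0, 0, 0, 0.5, -0.8, 0, 1], [0, 0, 0, 0, 0, 0, 1]]]'

```text
time: 10.82
tcp_pos: [384.6, -330.6, 375.5]
tool_rot: [[-0.966, 0.26, 0.01], [0.26, 0.966, 0.003], [-0.009, 0.005, -1.0]]
wrist_force: [-0.1, 0.8, -0.0]
finger_gap: -0.1
```

```bash
python3 - <<'E'
from h import *
o=r.get_obs();print(o['tcp_pos'],o['wrist_force'])
s=r.get_image("top")[160:260,210:350]; cv2.imwrite("pics/t9.png",cv2.resize(s,None,fx=5,fy=5,interpolation=cv2.INTER_CUBIC))
s=r.get_image("side")[120:320,130:340]; cv2.imwrite("pics/s9.png",cv2.resize(s,None,fx=2.8,fy=2.8,interpolation=cv2.INTER_CUBIC))
E
```

```text
[ 384.60010579 -330.59229196  375.45118838] [-0.07015133  0.80394294 -0.00745797]
```

View pics/t9.png

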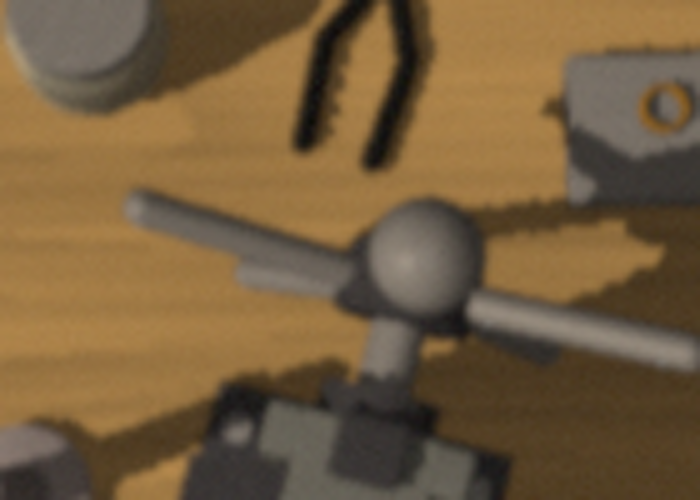

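View pics/s9.png

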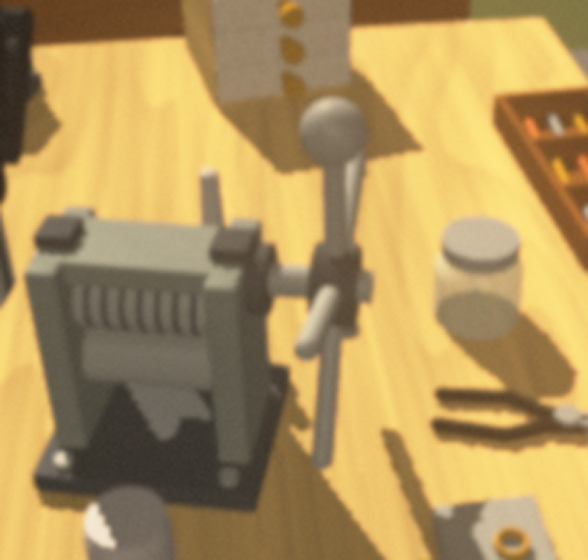

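```bash
python3 - <<'E'
from h import *
t=lambda x,y:("top",(210+x/5,160+y/5)); s=lambda x,y:("side",(130+x/2.8,120+y/2.8))
for nm,a,b in [("ball",(425,256),(333,131)),("right",(690,352),(306,346)),("left",(133,206),(357,158))]:
    p,e=tri(t(*a),s(*b)); d=p-H; print(nm,p.round(1),np.round(e,1),"X",round(d@X,1),"ang",np.degrees(np.arctan2(d@Y,d[2])).round(1),np.hypot(d@Y,d[2]).round(0))
E
```

```text
ball [553.6 -51.4 281.4] [1.8 1.8] X 0.3 ang 1.5 121.0
right [ 522.  -164.7  199.6] [1.6 1.6] X -0.9 ang -70.9 121.0
left [586.4  63.5 191.9] [1.6 1.6] X 2.2 ang 75.4 127.0
```

```bash
python3 - <<'E'
from station import r
o=r.get_obs(); print(o['time'],abs(o['qvel']).max()); print(r.job_done())
E
```

```text
10.925 0.04814031498276262
the job is handed in; nothing more can be done
None
```

The ball spoke now points straight up to within about 2°, against the 5° allowed, and I handed the job in at 10.9 s. No verdict is reported at hand-in.

- **What I did:** With the fingers shut, I turned the wheel about 125° by pushing two spokes one after the other. I made small steps and checked the camera between them, then lifted off and backed away about 300 mm. The highest wrist force I read between moves was about 6 N.
- **Last checks:** Two-camera triangulation put the ball 1.5° short of upright, at a radius of 121 mm against the true 122 mm. The heights of the left and right spoke tips gave about 1.9° short.
- **Disagreement:** The two side spokes, read singly, gave 1.1° and 3.4° short. That is mostly calibration and pixel error.
- **Bystanders:** In the close-up views, those in frame (jar, pliers, block, ring and mandrel) look unmoved. The tin shows only partly and the hammer not at all in those last views, so I did not check it there. The arm stayed well above both. I did not measure any bystander's final position.

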